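# Turn on the gas under the kettle

## Task

Turn on the gas for the burner that the kettle stands on: push that burner's knob down against its spring and, keeping it down, turn it anticlockwise past its safety stop round to full on, then let go. Leave the other knob off and the kettle where it stands.

Things in the scene. Friction and masses are not known exactly. Their poses are not given: they have to be found in the camera images.
- hob: Steel two-plate gas hob, 350 (x) by 560 (y) mm, flat top 75 mm above the counter, fixed. Origin: centre of underside, on the counter; x to its back, y to its left, z up. Burners at x 30, y +165 (left) and -165 mm (right), pan supports 100 mm high. Two like upright black knobs on top near the front edge, axes at x -125, y +75 and -75 mm; each works the burner on its own side.
- left_knob (a joint): Left (+y) knob: skirt 50 mm across, its top 90 mm above counter; on it a round grip 36 mm across, flat top 118 mm above counter, white line on it. Turns on a vertical axis. Value: rad, anticlockwise seen from above; 0 off, line to the hob's back (starts 0 to 0.1); end stop 1.4 = full on. Blocked from 0.2 to 0.8 unless kept pushed down 6 to 8 mm (full travel 8, spring 3 to 6 N). Springs up when let go, angle stays.
- right_knob (a joint): Right (-y) knob, identical to the left one: same sizes, 8 mm spring travel, safety stop and turning direction. Value: rad, anticlockwise seen from above, 0 off (starts 0 to 0.1), end stop 1.4 = full on. The white line on its top runs from the middle to the rim, pointing to the hob's back when off. Turning takes about 0.05 N m.
- kettle: Steel kettle 156 mm across, 176 mm high, with a stubby spout and black arched handle; loose on one of the burners, within 10 mm of its centre (a lidded aluminium pot with two ear handles, 98 mm high, is on the other). Origin: centre of underside, 100 mm above the counter; x along the spout, z up. Its y in the hob's frame tells the burner: positive left, negative right.
Things that resemble listed ones, but are neither listed nor needed, are in the scene too. Of the things like the kettle, leave any that is turquoise; of the rest the smaller one is meant.

How it is judged (in metres and radians):
At the end, for the whole second after the job is handed in: The knob on the kettle's side stands at more than 1.1 rad (63 degrees; full on is 1.4 rad), at rest and let go; the other knob is still off (below 0.25 rad); the kettle stands upright and still on its burner (((y of kettle in the frame of hob above 0.1 m and value of joint left_knob above 1.1 rad and value of joint right_knob below 0.25 rad) or (y of kettle in the frame of hob below -0.1 m and value of joint right_knob above 1.1 rad and value of joint left_knob below 0.25 rad)) and velocity of joint left_knob between -0.1 and 0.1 rad/s and velocity of joint right_knob between -0.1 and 0.1 rad/s and angle between kettle's own z axis and vertical below 0.1 rad and linear speed of kettle below 0.03 m/s); the robot touches nothing.
It fails at once if the other burner's knob is turned past 0.5 rad ((y of kettle in the frame of hob above 0.1 m and value of joint right_knob above 0.5 rad) or (y of kettle in the frame of hob below -0.1 m and value of joint left_knob above 0.5 rad)).
It fails at once if the kettle is shifted by more than 30 mm (distance of kettle from where it was at the start of the episode above 0.03 m).
It also fails if it takes over 32 s, if anything falls off the work surface, if the arm or the gripper's body presses on something with over 40 N, if the wrist force passes 120 N, or if a joint passes its speed limit or range.

## Robot

A 6-joint arm with a two-finger parallel gripper is mounted at the origin on the work surface. World frame = base frame: x ahead of the robot, y to its left, z up, the work surface at z = 0. Lengths are in mm, angles in rad, forces in N, time in s.
With the tool pointing down it reaches from about 350 to 725 mm from the base axis. Payload 6 kg.
Tool frame: the origin (TCP) lies between the finger pads; the fingertips stand 25 mm ahead of it and the grasp point (between the pads) lies 6 mm ahead of it (r.nose_length is the distance from the TCP to the fingertips, in mm); z points along the fingers, y is the line along which they close (so a half turn about z gives the same grasp; the last joint's range is limited). The gripper opens to 85 mm and grips with 20 to 120 N. Pads are 22 mm wide; open, the fingers measure 114 mm over their backs; the gripper's body (76 mm by 85 mm) begins 54 mm behind the grasp point. The pads swing forward as they close: fully open they stand 13 mm farther back than shut.
Start: joints at [-0.992, 0.04, 0.085, 0, -1.615, -0.334], TCP at [145.429, -582.088, 256.261] pointing down, gripper open.
Joint ranges: [-2.56, 2.56], [-1.29, 2.01], [-1.08, 1.49], [-3.29, 1.98], [-2.81, -0.18], [-2.99, 2.99]. Speed limits (rad/s): [2.57, 2.57, 3.01, 3.14, 3.14, 3.14].

## Interface

Orientations are given as a unit quaternion [w, x, y, z].
In Python, from station import monitor, vision, r gives the robot as it stands.
- The arm moves only by the tool arm_command, never from a script. Its argument "series" is a list of rows, each an object with "delta_rot": the turn, a rotation vector about the tool's x, y, z in degrees, a list of three; "linear": the shift along the tool's x, y, z in cm, a list of three; "gripper": the opening, from 0 (shut) to 1 (fully open). In form: [{"delta_rot": [rx, ry, rz], "linear": [x, y, z], "gripper": gripper}, ...]. A call has 1 to 10 rows; each row shifts and turns the commanded pose from where the row before left it, along the tool's axes as they then stand; what a row does not reach is not made up. A row lasts 1/8 s, in which the tool goes at most 62.5 mm and 10.7 degrees, less where a joint would pass 70% of its speed; a pose out of reach is approached as far as the arm can. A call is refused whole if a number of a shift passes 6.25 or a number of a turn 10.7, either way. A call with a gripper value outside its range is refused whole. The fingers move at their own pace and stop on an object; "grip_force" is the grip in N (left out, the last holds). Time passes only in rows, so rows that do not move let the fingers close. It gives the time, the measured TCP pose, the force, the opening and the grip force at its end, in the units of the state.
- monitor.read_state(): the state, without advancing time (a new reading comes with each control period).
- vision.camera(name): name is "scene" or "side" or "wrist"; returns the picture (480x640x3 uint8, blue, green, red); there is no depth.
- vision.camera_model(name): a dict with "intrinsics" (3x3 intrinsics, pixels), "eye" and "rotation" of the camera in the world. Camera axes: x right, y up, looking along -z (the intrinsics and any distortion apply to the point x, -y, -z); pixel columns grow to the right and rows downward; lengths in mm; the calibration is good to about 2 mm. The wrist camera is an equidistant fisheye: a pixel r from the principal point sees the ray r / f radians off the axis. A picture is of the moment at which its call begins: read the wrist's pose just before it. camera_model takes no time and is no camera call; for the wrist camera it gives the pose at the moment of the call.
- r.finish_job(): hands the job in; it is judged then, once.
The state is a dict: "clock": time; "joint_pos": joint angles; "joint_vel": joint speeds; "joint_torque": joint torques, N m; "tcp_pos": TCP position; "eef_rot": TCP orientation; "wrist_force": force on the tool from outside, world axes, zero at the start; "moment": the same for the moment, N m; "gripper_width": finger opening in mm; "grip_force": force on a finger pad.
Only numpy, scipy, OpenCV 4.12 (cv2) and the standard library are available. Lean on these libraries where they do the work, as an engineer would, in place of code of your own. Each camera call takes 0.05 s, during which the arm holds its last target. There are 200 camera calls.

## Working session

There is one attempt and no reset: what is moved stays moved. The work goes in short steps, Python scripts to look and compute and a tool call to move; the robot and the scene stay as the last step left them, time stands still between calls to the robot, and variables do not carry over. Pictures are saved under pics/ and viewed, at most 10 in all, crops included, and the job is handed in when it is done.

Besides the shell and the picture viewer there is one more tool, called after ">>>" by a JSON object that holds its "method" and its "body", one argument or row to a line. arm_command: Moves the arm, as the interface text tells. Its arguments: {"type":"object","properties":{"series":{"type":"array"},"grip_force":{"type":"number"}},"required":["series"]}

```bash
mkdir -p pics; python3 - <<'E'
from station import monitor, vision, r
import cv2
s=monitor.read_state();print(s)
for n in("scene","side"):
    cv2.imwrite(f"pics/{n}0.png",vision.camera(n));print(n,vision.camera_model(n))
E
```

```text
{'clock': 0.0, 'joint_pos': array([-9.92289925e-01,  4.07960592e-02,  8.37999583e-02, -4.77689998e-04,
       -1.61549441e+00, -3.33683835e-01]), 'joint_vel': array([ 0.00096222, -0.00120393, -0.00097431, -0.0001679 , -0.00017525,
        0.00041754]), 'joint_torque': array([ 1.34987959e-04, -3.68208146e+01,  3.47411013e+01,  6.93244502e+00,
       -5.38582419e-03,  1.56148673e-05]), 'tcp_pos': array([ 145.43736582, -581.80939718,  255.2790268 ]), 'eef_rot': array([-1.58873422e-04, -1.22116145e-01,  9.92515427e-01,  8.65597298e-04]), 'wrist_force': array([-0.14568998, -0.10748879, -0.35601401]), 'moment': array([-0.03318135, -0.00603279,  0.00491847]), 'grip_force': 0.0, 'gripper_width': 85.20009759067898}
scene {'intrinsics': array([[454.14117764,   0.        , 323.68176714],
       [  0.        , 454.14117764, 242.67091555],
       [  0.        ,   0.        ,   1.        ]]), 'eye': array([1138.32409067,  -31.45032009,  807.22317612]), 'rotation': array([0.6182462 , 0.23050549, 0.26759804, 0.70216105])}
side {'intrinsics': array([[474.29114099,   0.        , 324.71546477],
       [  0.        , 474.29114099, 235.63333089],
       [  0.        ,   0.        ,   1.        ]]), 'eye': array([1129.95049516,  518.38102817,  777.22230303]), 'rotation': array([0.32436866, 0.16662612, 0.41397367, 0.83405426])}
```

View pics/scene0.png

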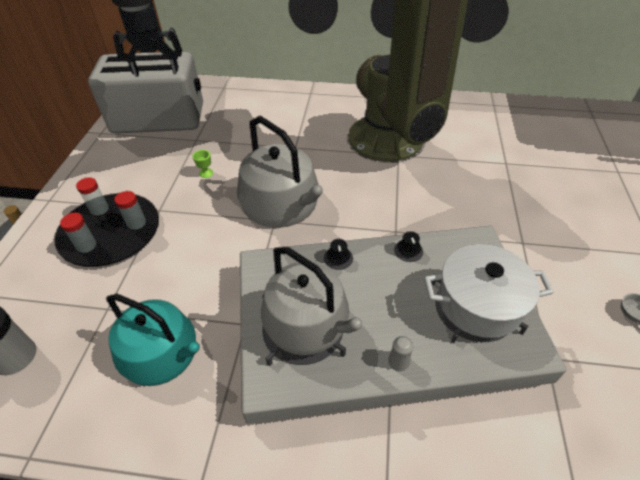

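View pics/side0.png

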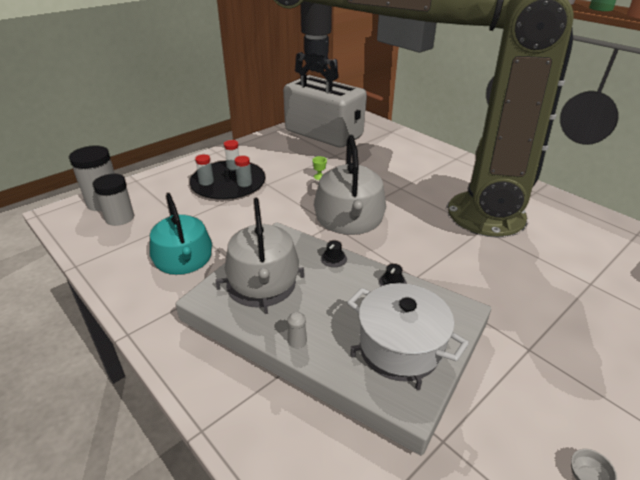

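The kettle on the hob (scene 305,310) is the steel one. It stands on the robot's right (−y) burner, so I want the knob near scene (338,253) / side (334,253). Zooming in on the knobs.

```bash
python3 - <<'E'
import cv2,numpy as np
a=cv2.imread("pics/scene0.png")[225:275,315:435];b=cv2.imread("pics/side0.png")[232:292,310:420]
f=lambda i:cv2.resize(i,(780,290),interpolation=cv2.INTER_CUBIC) 
a=cv2.resize(a,None,fx=5,fy=5,interpolation=2);b=cv2.resize(b,None,fx=5,fy=5,interpolation=2)
o=np.zeros((550,600,3),np.uint8);o[:250,:600]=a;o[250:550,:550]=b
cv2.imwrite("pics/c1.png",np.clip(o.astype(int)*2,0,255).astype(np.uint8))
E
```

```text
(no output)
```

View pics/c1.png

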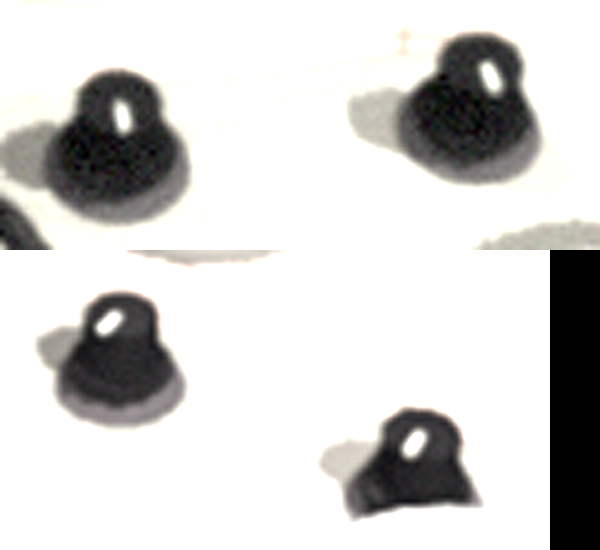

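The knob tops show: right one at about scene (339,245) and side (334,244), left one at about scene (411,238) and side (394,268). The white lines point towards the hob's back, so both are off.

```bash
cat > h.py <<'E'
import numpy as np
from scipy.spatial.transform import Rotation as R
from station import monitor, vision, r
rot=lambda q:R.from_quat(np.roll(q,-1))
def ray(m,u,v,fish=False):
    K=np.array(m["intrinsics"]);a=(u-K[0,2])/K[0,0];b=(v-K[1,2])/K[1,1]
    if fish:
        t=np.hypot(a,b);s=np.sin(t)/max(t,1e-9);d=np.array([a*s,-b*s,-np.cos(t)])
    else: d=np.array([a,-b,-1.])
    return rot(m["rotation"]).apply(d)
def onz(m,u,v,z,fish=False):
    d=ray(m,u,v,fish);e=np.array(m["eye"]);return e+d*(z-e[2])/d[2]
E
python3 - <<'E'
from h import *
np.set_printoptions(precision=1,suppress=True)
S=vision.camera_model("scene");D=vision.camera_model("side")
for n,p,q in(("right",(339,245),(334.1,244.4)),("left",(411.2,237.7),(394.2,268))):
    print(n,onz(S,*p,118),onz(D,*q,118))
print("other kettle base",onz(S,278,215,0),onz(S,240,195,0),onz(S,316,195,50), "hob corners",[onz(S,*c,75) for c in((240,250),(495,230),(560,372),(243,408))])
s=monitor.read_state();T=rot(s["eef_rot"]);print(T.as_matrix())
E
```

```text
right [539.6 -83.4 118. ] [537.8 -81.4 118. ]
left [501.9  60.5 118. ] [499.2  62.9 118. ]
other kettle base [ 356.8 -254.6    0. ] [ 296.5 -367.7    0. ] [ 326.  -161.8   50. ] hob corners [array([ 542.1, -293.6,   75. ]), array([416.7, 248.3,  75. ]), array([742.3, 319.3,  75. ]), array([ 871.7, -204.1,   75. ])]
[[-1.  -0.2 -0. ]
 [-0.2  1.   0. ]
 [ 0.   0.  -1. ]]
```

>>> {"method": "arm_command", "body": {
  "series": [
    {"delta_rot": [0, 0, 0], "linear": [0, 0, -5], "gripper": 1},
    {"delta_rot": [0, 0, 0], "linear": [0, 0, -5], "gripper": 1},
    {"delta_rot": [0, 0, 0], "linear": [-4, 3.1, 0], "gripper": 1},
    {"delta_rot": [0, 0, 0], "linear": [-4, 3.1, 0], "gripper": 1},
    {"delta_rot": [0, 0, 0], "linear": [-4, 3.1, 0], "gripper": 1},
    {"delta_rot": [0, 0, 0], "linear": [-4, 3.1, 0], "gripper": 1},
    {"delta_rot": [0, 0, 0], "linear": [-4, 3.1, 0], "gripper": 1},
    {"delta_rot": [0, 0, 0], "linear": [-4, 3.1, 0], "gripper": 1},
    {"delta_rot": [0, 0, 0], "linear": [-4, 3.1, 0], "gripper": 1},
    {"delta_rot": [0, 0, 0], "linear": [-4, 3.1, 0], "gripper": 1}
  ]
}}

```text
clock: 1.35
tcp_pos: [396.5, -262.4, 356.1]
eef_rot: [-0.0, -0.122, 0.993, 0.0]
wrist_force: [0.7, -0.1, 0.0]
gripper_width: 85.3
grip_force: 0.0
```

>>> {"method": "arm_command", "body": {
  "series": [
    {"delta_rot": [0, 0, 0], "linear": [-4, 3.1, 0], "gripper": 1},
    {"delta_rot": [0, 0, 0], "linear": [-4, 3.1, 0], "gripper": 1},
    {"delta_rot": [0, 0, 0], "linear": [-4, 3.1, 0], "gripper": 1},
    {"delta_rot": [0, 0, 0], "linear": [-4, 3.1, 0], "gripper": 1},
    {"delta_rot": [0, 0, 0], "linear": [-2.2, 1.7, 5], "gripper": 1},
    {"delta_rot": [0, 0, 0], "linear": [0, 0, 3], "gripper": 1},
    {"delta_rot": [0, 0, 0], "linear": [0, 0, 0], "gripper": 1},
    {"delta_rot": [0, 0, 0], "linear": [0, 0, 0], "gripper": 1}
  ]
}}

```text
clock: 2.35
tcp_pos: [538.4, -83.5, 278.2]
eef_rot: [0.001, -0.122, 0.993, -0.0]
wrist_force: [0.1, 0.3, 1.2]
gripper_width: 85.4
grip_force: 0.0
```

```bash
python3 - <<'E'
from h import *
import cv2
np.set_printoptions(precision=2,suppress=True)
m=vision.camera_model("wrist");im=vision.camera("wrist");cv2.imwrite("pics/w1.png",im)
s=monitor.read_state();print(s["clock"],s["tcp_pos"],rot(s["eef_rot"]).as_matrix(),m)
E
```

```text
2.4 [538.56 -83.52 278.62] [[-0.97 -0.24  0.  ]
 [-0.24  0.97 -0.  ]
 [-0.   -0.   -1.  ]] {'intrinsics': array([[371.65,   0.  , 322.69],
       [  0.  , 371.65, 230.42],
       [  0.  ,   0.  ,   1.  ]]), 'eye': array([ 455.45, -103.7 ,  395.41]), 'rotation': array([ 0.61, -0.1 , -0.13,  0.78])}
```

View pics/w1.png

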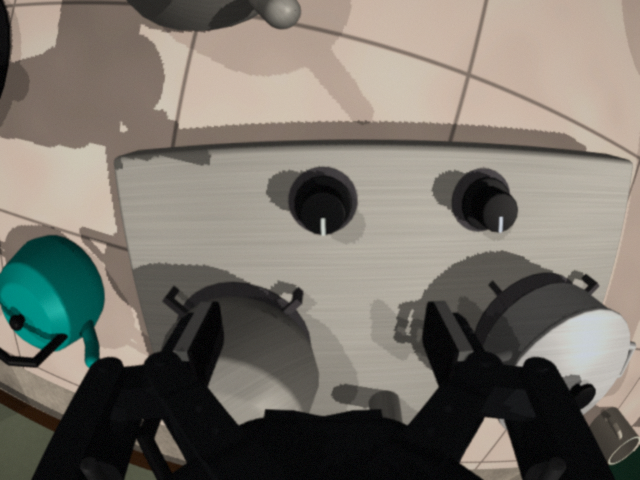

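The wrist view shows the right knob's top centred near (323,213) with its line pointing straight to the back, and the left knob at (500,211). Casting both onto the grip-top plane.

```bash
python3 - <<'E'
from h import *
m=vision.camera_model("wrist")
for p in((323,213),(323,236),(500,211)): print(p,onz(m,*p,118,True))
E
```

```text
(323, 213) [535.75254409 -83.71165691 118.        ]
(323, 236) [554.2716591  -79.07792487 118.        ]
(500, 211) [496.74089372  60.08534378 118.        ]
```

>>> {"method": "arm_command", "body": {
  "series": [
    {"delta_rot": [0, 0, 0], "linear": [0.1, 0.1, 5], "gripper": 1},
    {"delta_rot": [0, 0, 0], "linear": [0, 0, 5], "gripper": 1},
    {"delta_rot": [0, 0, 0], "linear": [0, 0, 4], "gripper": 1},
    {"delta_rot": [0, 0, 0], "linear": [0, 0, 2], "gripper": 1},
    {"delta_rot": [0, 0, 0], "linear": [0, 0, 0], "gripper": 1},
    {"delta_rot": [0, 0, 0], "linear": [0, 0, 0], "gripper": 0.6},
    {"delta_rot": [0, 0, 0], "linear": [0, 0, 0], "gripper": 0.3},
    {"delta_rot": [0, 0, 0], "linear": [0, 0, 0], "gripper": 0.3},
    {"delta_rot": [0, 0, 0], "linear": [0, 0, 0], "gripper": 0.3},
    {"delta_rot": [0, 0, 0], "linear": [0, 0, 0], "gripper": 0.3}
  ],
  "grip_force": 50
}}

```text
clock: 3.65
tcp_pos: [537.8, -83.3, 118.0]
eef_rot: [0.001, -0.122, 0.993, -0.001]
wrist_force: [1.7, -4.9, 2.0]
gripper_width: 34.5
grip_force: 49.6
```

>>> {"method": "arm_command", "body": {
  "series": [
    {"delta_rot": [0, 0, 0], "linear": [0, 0, 0.4], "gripper": 0.3},
    {"delta_rot": [0, 0, 0], "linear": [0, 0, 0.4], "gripper": 0.3},
    {"delta_rot": [0, 0, 0], "linear": [0, 0, 0.1], "gripper": 0.3},
    {"delta_rot": [0, 0, 0], "linear": [0, 0, 0], "gripper": 0.3}
  ]
}}

```text
clock: 4.15
tcp_pos: [537.9, -83.3, 110.4]
eef_rot: [0.002, -0.122, 0.993, -0.001]
wrist_force: [-2.7, -3.4, 12.4]
gripper_width: 34.5
grip_force: 50.6
```

>>> {"method": "arm_command", "body": {
  "series": [
    {"delta_rot": [0, 0, -6], "linear": [0, 0, 0], "gripper": 0.3},
    {"delta_rot": [0, 0, -6], "linear": [0, 0, 0], "gripper": 0.3},
    {"delta_rot": [0, 0, -6], "linear": [0, 0, 0], "gripper": 0.3},
    {"delta_rot": [0, 0, -6], "linear": [0, 0, 0], "gripper": 0.3},
    {"delta_rot": [0, 0, -6], "linear": [0, 0, 0], "gripper": 0.3},
    {"delta_rot": [0, 0, -6], "linear": [0, 0, 0], "gripper": 0.3},
    {"delta_rot": [0, 0, 0], "linear": [0, 0, 0], "gripper": 0.3}
  ]
}}

```text
clock: 5.03
tcp_pos: [537.5, -83.0, 110.4]
eef_rot: [0.001, -0.423, 0.906, -0.001]
wrist_force: [-5.5, -2.6, 14.6]
gripper_width: 34.5
grip_force: 50.6
```

```bash
python3 - <<'E'
from h import *
s=monitor.read_state();print(s)
E
```

```text
{'clock': 5.025, 'joint_pos': array([ 0.21773505, -0.07979595, -0.30050065,  0.00217464, -1.34827614,
       -0.91448863]), 'joint_vel': array([ 0.00075699,  0.00018813,  0.0014824 , -0.00089029,  0.0012031 ,
       -0.0322425 ]), 'joint_torque': array([  1.55862685, -23.56868684,  29.31470811,   4.33521777,
         2.10335813,   0.40684861]), 'tcp_pos': array([537.45476525, -83.04249387, 110.43473199]), 'eef_rot': array([ 6.55262639e-04, -4.23458773e-01,  9.05914300e-01, -1.23279407e-03]), 'wrist_force': array([-5.53108324, -2.59844686, 14.56505802]), 'moment': array([-0.46085249,  2.03328033,  0.07497767]), 'grip_force': 50.62178134918213, 'gripper_width': 34.532589717765106}
```

>>> {"method": "arm_command", "body": {
  "series": [
    {"delta_rot": [0, 0, -6], "linear": [0, 0, 0], "gripper": 0.3},
    {"delta_rot": [0, 0, -6], "linear": [0, 0, 0], "gripper": 0.3},
    {"delta_rot": [0, 0, -6], "linear": [0, 0, 0], "gripper": 0.3},
    {"delta_rot": [0, 0, -6], "linear": [0, 0, 0], "gripper": 0.3},
    {"delta_rot": [0, 0, -6], "linear": [0, 0, 0], "gripper": 0.3},
    {"delta_rot": [0, 0, -6], "linear": [0, 0, 0], "gripper": 0.3},
    {"delta_rot": [0, 0, -6], "linear": [0, 0, 0], "gripper": 0.3},
    {"delta_rot": [0, 0, 0], "linear": [0, 0, 0], "gripper": 0.3}
  ]
}}

```text
clock: 6.02
tcp_pos: [536.8, -83.2, 110.4]
eef_rot: [0.001, 0.72, -0.694, 0.001]
wrist_force: [-7.5, -2.1, 15.4]
gripper_width: 34.6
grip_force: 50.8
```

```bash
python3 - <<'E'
from h import *
s=monitor.read_state();print(s["moment"],s["wrist_force"],rot(s["eef_rot"]).as_matrix())
E
```

```text
[-0.65463535  3.05800471  0.01584169] [-7.48600627 -2.12603407 15.42419515] [[ 3.68353591e-02 -9.99321183e-01  5.74461498e-04]
 [-9.99318864e-01 -3.68365431e-02 -2.20836173e-03]
 [ 2.22802383e-03 -4.92724414e-04 -9.99997397e-01]]
```

>>> {"method": "arm_command", "body": {
  "series": [
    {"delta_rot": [0, 0, 0], "linear": [0, 0, -0.8], "gripper": 0.3},
    {"delta_rot": [0, 0, 0], "linear": [0, 0, 0], "gripper": 0.8},
    {"delta_rot": [0, 0, 0], "linear": [0, 0, 0], "gripper": 0.8},
    {"delta_rot": [0, 0, 0], "linear": [0, 0, 0], "gripper": 0.8},
    {"delta_rot": [0, 0, 0], "linear": [0, 0, 0], "gripper": 0.8},
    {"delta_rot": [0, 0, 0], "linear": [0, 0, -2], "gripper": 0.8},
    {"delta_rot": [0, 0, 0], "linear": [0, 0, -4], "gripper": 0.8},
    {"delta_rot": [0, 0, 0], "linear": [0, 0, -5], "gripper": 0.8},
    {"delta_rot": [0, 0, 0], "linear": [0, 0, -5], "gripper": 0.8},
    {"delta_rot": [0, 0, 0], "linear": [0, 0, 0], "gripper": 0.8}
  ]
}}

```text
clock: 7.28
tcp_pos: [538.3, -82.5, 280.4]
eef_rot: [-0.003, 0.719, -0.695, 0.003]
wrist_force: [-0.4, 0.0, -0.8]
gripper_width: 68.0
grip_force: 0.0
```

```bash
python3 - <<'E'
from h import *
import cv2
a=vision.camera("wrist");b=vision.camera("scene")
cv2.imwrite("pics/e.png",np.vstack([cv2.resize(a,(400,300)),cv2.resize(b[200:380,200:440],(400,300),interpolation=2)]))
E
```

```text
(no output)
```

View pics/e.png

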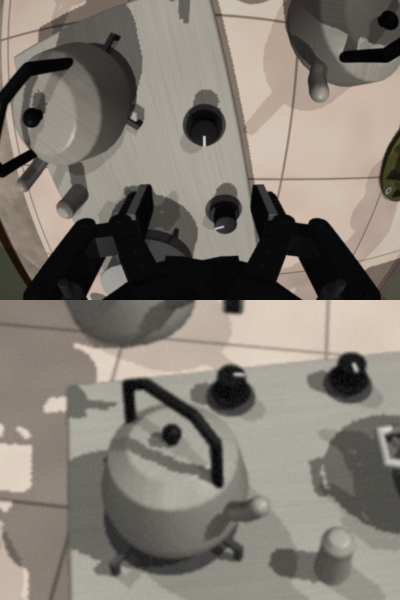

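The right knob's line (wrist 204,140; scene 238,375) now points to the hob's left, about 78° round. The left knob still points to the back, the kettle hasn't moved and the gripper is clear.

```bash
python3 -c "
from station import r
print(r.finish_job())"
```

```text
the job is handed in; nothing more can be done
None
```

The kettle is on the right burner, so I pushed that knob down, turned it about 78° anticlockwise (full on is about 80°) and let go; the left knob is still off, the kettle hasn't moved, and the job is handed in (no verdict was returned).

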